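# Snug the adjustable wrench and tighten the gland nut on a lab manifold

## Robot

A 6-joint arm with a two-finger parallel gripper is mounted at the origin on the work surface. World frame = base frame: x ahead of the robot, y to its left, z up, the work surface at z = 0. Lengths are in m, angles in rad, forces in N, time in s.
With the tool pointing down it reaches from about 0.425 to 0.95 m from the base axis. Payload 3.5 kg.
Tool frame: the origin (TCP) lies midway between the tips of the shut fingers; the grasp point (between the pads) lies 19 mm behind it; y points along the fingers, z is the direction in which the jaws open and shut, and the axes are right-handed (so a half turn about y gives the same grasp; the last joint's range is limited). The gripper opens to 85 mm and grips with 20 to 120 N. Pads are 22 mm wide; open, the fingers measure 114 mm over their backs; the gripper's body (76 mm by 85 mm) begins 54 mm behind the grasp point. The pads swing forward as they close: fully open they stand 13 mm farther back than shut.
Start: joints at [1.024, 0.286, 1.577, -0, 1.279, -0.15], TCP at [0.261, 0.623, 0.231] pointing down, gripper open.
Joint ranges: [-2.77, 2.77], [-0.9, 2.22], [0.21, 2.48], [-1.53, 4.67], [0.24, 2.81], [-2.84, 2.84]. Speed limits (rad/s): [2.79, 2.79, 3.14, 3.14, 3.14, 3.14].

## Interface

Orientations are given as a unit quaternion [x, y, z, w].
In Python, from station import robot, eyes gives the robot as it stands.
- The arm moves only by the tool servo_tool, never from a script. Its argument "series" is a list of rows, each an object of numbers: "dx", "dy", "dz": the shift along the tool's x, y, z in units of 40 mm (1.0 is 40 mm); "wx", "wy", "wz": the turn, a rotation vector about the tool's x, y, z in units of 8 degrees (1.0 is 8 degrees); "grip": the closure, from -1 (fully open) to 1 (shut). A call has exactly 10 rows; each row is the pose to reach, as a shift and turn from the pose measured when the call began, along the tool's axes at that moment; what a row does not reach only later rows make up. A row lasts 1/10 s, in which the tool goes at most 50 mm and 8.59 degrees, less where a joint would pass 70% of its speed; a pose out of reach is approached as far as the arm can. A call with a gripper value outside its range is refused whole. The fingers move at their own pace and stop on an object; "squeeze" is the grip in N (left out, the last holds). Time passes only in rows, so rows that repeat a pose let the fingers close, or fill a call up. It gives the time, the measured TCP pose, the force and the opening at its end, in the units of the state.
- robot.observe(): the state, without advancing time (a new reading comes with each control period).
- eyes.get_image(name): name is "scene" or "side" or "wrist"; returns a dict with "color" (384x512x3 uint8, red, green, blue), "range_z" (384x512 float32, m along the optical axis (not along the pixel's ray), 0 where there is no reading), "vertical_fov" (degrees; the focal length in pixels is half the picture's height over the tangent of half this angle, whatever the lens; pixels are square), "cx", "cy" (the principal point, pixels), "world_from_camera" (4x4, takes a point from camera to world coordinates); the wrist camera has in their place "hand_eye" (4x4, takes a point from camera to tool coordinates, whose origin is the TCP and whose axes are the tool frame's). Camera axes: x right, y down, z forward; pixel columns grow to the right and rows downward; lengths in m; the calibration is good to about 2 mm. A picture is of the moment at which its call begins: read the wrist's pose just before it.
- robot.hand_in(): hands the job in, once; it reports no verdict.
The state is a dict: "t": time; "q": joint angles; "qd": joint speeds; "joint_efforts": joint torques, N m; "position": TCP position; "ee_rot": TCP orientation; "ft_force": force on the tool from outside, world axes, zero at the start; "ft_torque": the same for the moment, N m; "gripper_width": finger opening in m.
Only numpy, scipy, OpenCV 4.12 (cv2) and the standard library are available. Lean on these libraries where they do the work, as an engineer would, in place of code of your own. Each camera call takes 0.05 s, during which the arm holds its last target. There are 200 camera calls.

## Task

The big adjustable wrench already lies around the large hex nut on the dark manifold plate, but its jaw is too wide. Roll the wrench's knurled worm with a fingertip to close the moving jaw snugly on the nut (do not push the jaw itself), then push the handle to tighten the nut clockwise, seen from above, by about a tenth of a turn (35 degrees), and leave the wrench lying snug on the nut.

Things in the scene. Friction and masses are not known exactly. Their poses are not given: they have to be found in the camera images.
- wrench: Loose 0.7 kg steel adjustable wrench, 290 mm long, flat on the plate. Origin: on the big nut's axis, in its underside (plate top). Handle along -x: x -110..-265, y -19..+7, z 0..14 mm. +y: fixed to moving jaw. Head x -85..22, y -36..43, 18 mm thick. To tighten, push the handle's -y side towards +y in an arc about the nut: 3 to 6 N at x -180, tips just above plate level; the sweep is free.
- worm_top (a point): Middle of the top of the worm, a dark knurled roller 22 mm across, 26 mm long, axis along the wrench's y, at wrench x -52, y 3, z 29 mm, 11 mm above the head's face. A fingertip pressing on its top with 8 to 15 N and stroking along wrench +x (handle to mouth), from 14 mm before to 16 mm past its axis, rolls it: the jaw closes 0.32 mm per mm; once tight the tip slips. Strokes may be repeated.
- jaw (a joint): Moving jaw's clearance on the nut, m: 0 = snug, starts open at about 0.0045 to 0.007. The worm drives it.
- nut (a joint): Turn of the big steel hex nut (36 mm across flats, 20 high, a 15 mm tube stub through it up to 52 mm above the 12 mm thick dark plate), rad: 0 at the start, grows clockwise from above (tightening). Stiff (0.05 N m), stays where left. Two smaller hex fittings, a loose nut and an open-ended spanner beside it are not used.

How it is judged:
By the outcome, as a careful person would: the job done as asked, in the order asked, and still so for the second after the job is handed in, with the robot touching nothing.
It also fails if it takes over 45 s, if anything falls off the work surface, if the arm or the gripper's body presses on something with over 40 N, if the wrist force passes 120 N, or if a joint passes its speed limit or range.

## Working session

There is one attempt and no reset: what is moved stays moved. The work goes in short steps, Python scripts to look and compute and a tool call to move; the robot and the scene stay as the last step left them, time stands still between calls to the robot, and variables do not carry over. Pictures are saved under pics/ and viewed, about 8 in all and at most 12, crops included, and the job is handed in when it is done.

Besides the shell and the picture viewer there is one more tool, called after ">>>" as name(argument=value, ...), one argument or row to a line, values as JSON. servo_tool: Moves the arm, as the interface text tells. Its arguments: {"type":"object","properties":{"series":{"type":"array"},"squeeze":{"type":"number"}},"required":["series"]}

```bash
ls; mkdir -p pics
cat > h.py <<'E'
import numpy as np, cv2
from station import robot, eyes
def K(im):
    f=im["color"].shape[0]/2/np.tan(np.radians(im["vertical_fov"])/2); return f,im["cx"],im["cy"]
def cloud(im,T):
    f,cx,cy=K(im); z=im["range_z"]; v,u=np.mgrid[:z.shape[0],:z.shape[1]]
    P=np.stack([(u-cx)*z/f,(v-cy)*z/f,z],-1); return P@T[:3,:3].T+T[:3,3]
def save(n,c,s=1): cv2.imwrite("pics/"+n,cv2.resize(c,None,fx=s,fy=s,interpolation=cv2.INTER_CUBIC)[...,::-1])
E
python3 - <<'E'
from h import *
print(robot.observe())
a=eyes.get_image("scene");b=eyes.get_image("side")
np.savez("s0.npz",**{k+n:v for n,i in(("a",a),("b",b)) for k,v in i.items()})
save("s0.png",np.vstack([a["color"],b["color"]]),0.78)
print(a["world_from_camera"],b["world_from_camera"],a["vertical_fov"],b["vertical_fov"])
E
```

```text
pics
{'t': 0.0, 'q': array([ 1.02401407e+00,  2.87137374e-01,  1.57817153e+00, -3.86652578e-05,
        1.27860374e+00, -1.50008316e-01]), 'qd': array([-4.82942231e-04,  3.63754430e-05, -1.91246300e-04,  3.83995451e-05,
        7.45720480e-05,  1.02442668e-03]), 'joint_efforts': array([-5.53732098e-04, -4.05966461e+01, -2.92632741e+01, -8.44737997e-05,
        5.67236522e-03,  1.31505463e-06]), 'position': array([0.26049156, 0.62199936, 0.22996901]), 'ee_rot': array([ 0.69401316, -0.13962615,  0.13909071, -0.6924623 ]), 'ft_force': array([ 0.10872528, -0.51173014, -0.46308493]), 'ft_torque': array([0.00051871, 0.03765918, 0.00906056]), 'gripper_width': 0.08551147685513019}
[[-0.36424488  0.60224789 -0.71036832  0.9988762 ]
 [ 0.93129993  0.23352243 -0.27954913  0.14537566]
 [-0.00247094 -0.76339031 -0.64593276  0.47823492]
 [ 0.          0.          0.          1.        ]] [[ 0.9946297  -0.0498285   0.09071316  0.49873144]
 [-0.10192249 -0.62390407  0.77482612 -0.53063916]
 [ 0.01798789 -0.77991079 -0.62563216  0.48829833]
 [ 0.          0.          0.          1.        ]] 43.84490373039957 51.358826513548685
```

View pics/s0.png

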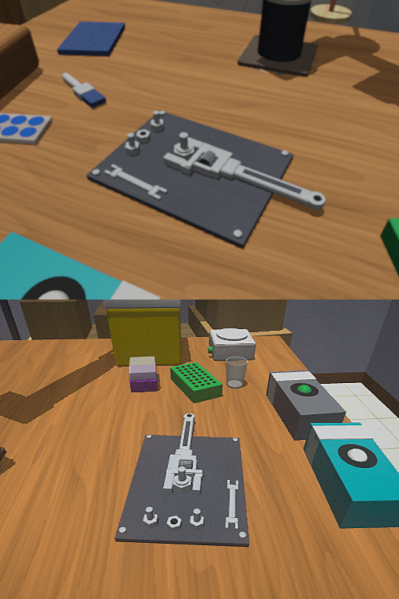

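The scene view shows the nut and stub at about (183,145), the worm at (207,157) and the handle end at (318,200). In the side view the nut is at (182,478) and the handle end at (188,417). Next I'll build a rectified top view from both clouds and fit to it.

Run:
```python
from h import *
d=np.load("s0.npz")
tiles=[]
for n in "ab":
    im={k[:-1]:d[k] for k in d.files if k.endswith(n)}
    P=cloud(im,im["world_from_camera"]);C=im["color"]
    if n=="a": r0,r1,c0,c1=130,320,100,430
    else: r0,r1,c0,c1=140,320,130,340
    P=P[r0:r1,c0:c1];C=C[r0:r1,c0:c1]
    f,cx,cy=K(im)
    def px(r,c): return P[int(r)-r0,int(c)-c0].round(4)
    if n=="a": print("stub",px(175,235),"end",px(255,405),"worm",px(200,265))
    z=P[...,2].ravel(); print(n,np.histogram(z,bins=np.arange(-.004,.08,.002))[0])
    st=P[(P[...,2]>.055)&(P[...,2]<.07)]
    print("stubtop",len(st), st.mean(0).round(4) if len(st) else "", np.ptp(st,0).round(4))
    # topdown map 1px=0.6mm over x .4-.75? 
    print("plate bbox",np.percentile(P[(P[...,2]>.008)&(P[...,2]<.016)],[1,99],axis=0).round(3))
    print("tall bbox",np.percentile(P[(P[...,2]>.02)],[1,99],axis=0).round(3))
```

```text
stub [ 0.5148 -0.0727  0.0639] end [0.5452 0.1737 0.0267] worm [ 0.5272 -0.0228  0.0429]
a [   99 12266 22342   966   246   265   339  6466 11736   658   726   696
   289   366   907  1363   850   807   266   132   148    85   107    38
    30    29    29    35    60    12    13    10    14    28    38     0
     0     0     0     0     0]
stubtop 107 [ 0.5126 -0.0734  0.062 ] [0.0154 0.0151 0.0106]
plate bbox [[ 0.402 -0.21   0.009]
 [ 0.656  0.109  0.015]]
tall bbox [[ 0.449 -0.178  0.02 ]
 [ 0.999  0.182  0.478]]
b [    0  1751 12695  2476   151   143   161  1944 11997  1794   341   568
   124   123   220   726   613   859   238   108   123    73    80    50
    23    25    27    30    97    11    12     7     6    16    43     5
     0     0     0     0     0]
stubtop 91 [ 0.5094 -0.0769  0.0628] [0.013  0.017  0.0113]
plate bbox [[ 0.394 -0.213  0.01 ]
 [ 0.646  0.099  0.015]]
tall bbox [[ 0.439 -0.531  0.021]
 [ 0.552  0.173  0.488]]
```

```bash
cat >> h.py <<'E'
from scipy.spatial.transform import Rotation as R
def pose(s=None):
    s=s or robot.observe(); return np.array(s["position"]),R.from_quat(s["ee_rot"]).as_matrix()
def cmd(p,Rt):
    "shift/turn in tool units from now to world pose p,Rt"
    p0,R0=pose(); return ((R0.T@(np.array(p)-p0))/.04).round(3),(R.from_matrix(R0.T@Rt).as_rotvec(degrees=True)/8).round(3)
E
python3 - <<'E'
from h import *
p,M=pose();print(p,M.round(3)); im=eyes.get_image("wrist");print(im["hand_eye"].round(3),im["vertical_fov"])
x=np.array([-.033+.006,-.247,0]);x/=np.linalg.norm(x);z=np.array([0,0,1.]);y=np.cross(z,x)
for zz in (x,-x):
    Rt=np.stack([np.cross([0,0,-1],zz),[0,0,-1],zz],1)
    print(cmd([.52,-.03,.25],Rt))
E
```

```text
[0.2605219  0.62205933 0.23007196] [[ 0.922 -0.001  0.386]
 [-0.386 -0.002  0.922]
 [-0.    -1.    -0.002]]
[[-0.     0.961  0.278 -0.07 ]
 [-0.001 -0.278  0.961 -0.143]
 [ 1.    -0.     0.001 -0.   ]
 [ 0.     0.     0.     1.   ]] 68.59589923670742
(array([ 12.283,  -0.475, -12.53 ]), array([6.0000e-03, 2.0438e+01, 1.9000e-02]))
(array([ 12.283,  -0.475, -12.53 ]), array([ 0.013, -2.062, -0.004]))
```

>>> servo_tool(
  series=[
    {"dx": 1.2,"dy": -0.5,"dz": -1.2,"wy": -0.2,"grip": 1},
    {"dx": 2.4,"dy": -0.5,"dz": -2.4,"wy": -0.4,"grip": 1},
    {"dx": 3.3,"dy": -0.5,"dz": -3.3,"wy": -0.6,"grip": 1},
    {"dx": 4.2,"dy": -0.5,"dz": -4.2,"wy": -0.8,"grip": 1},
    {"dx": 5.1,"dy": -0.5,"dz": -5.1,"wy": -1.0,"grip": 1},
    {"dx": 6.0,"dy": -0.5,"dz": -6.0,"wy": -1.2,"grip": 1},
    {"dx": 6.9,"dy": -0.5,"dz": -6.9,"wy": -1.4,"grip": 1},
    {"dx": 7.8,"dy": -0.5,"dz": -7.8,"wy": -1.6,"grip": 1},
    {"dx": 8.7,"dy": -0.5,"dz": -8.7,"wy": -1.8,"grip": 1},
    {"dx": 9.6,"dy": -0.5,"dz": -9.6,"wy": -2.06,"grip": 1},
  ],
)

```text
invalid input at $.series[0]: expected keys dx, dy, dz, wx, wy, wz, grip
```

```bash
cat > go.py <<'E'
from h import *
import sys
# go.py x y z  th : tool z along world angle th(deg)
x,y,z,th=map(float,sys.argv[1:5]);zz=np.array([np.cos(np.radians(th)),np.sin(np.radians(th)),0])
Rt=np.stack([np.cross([0,0,-1],zz),[0,0,-1],zz],1)
s=robot.observe();print(s["t"],s["position"].round(4),s["q"].round(2),s["gripper_width"].round(4),s["ft_force"].round(2));print(*cmd([x,y,z],Rt))
E
python3 go.py .52 -.03 .25 83.8
```

```text
Traceback (most recent call last):
  File "go.py", line 6, in <module>
    s=robot.observe();print(s["t"],s["position"].round(4),s["q"].round(2),s["gripper_width"].round(4),s["ft_force"].round(2));print(*cmd([x,y,z],Rt))
                                                                          ^^^^^^^^^^^^^^^^^^^^^^^^
AttributeError: 'float' object has no attribute 'round'
```

>>> servo_tool(
  series=[
    {"dx": 1.0,"dy": -0.5,"dz": -1.0,"wx": 0,"wy": -0.2,"wz": 0,"grip": 1},
    {"dx": 1.8,"dy": -0.5,"dz": -1.8,"wx": 0,"wy": -0.4,"wz": 0,"grip": 1},
    {"dx": 2.6,"dy": -0.5,"dz": -2.6,"wx": 0,"wy": -0.6,"wz": 0,"grip": 1},
    {"dx": 3.4,"dy": -0.5,"dz": -3.4,"wx": 0,"wy": -0.8,"wz": 0,"grip": 1},
    {"dx": 4.2,"dy": -0.5,"dz": -4.2,"wx": 0,"wy": -1.0,"wz": 0,"grip": 1},
    {"dx": 5.0,"dy": -0.5,"dz": -5.0,"wx": 0,"wy": -1.2,"wz": 0,"grip": 1},
    {"dx": 5.8,"dy": -0.5,"dz": -5.8,"wx": 0,"wy": -1.4,"wz": 0,"grip": 1},
    {"dx": 6.6,"dy": -0.5,"dz": -6.6,"wx": 0,"wy": -1.6,"wz": 0,"grip": 1},
    {"dx": 7.4,"dy": -0.5,"dz": -7.4,"wx": 0,"wy": -1.8,"wz": 0,"grip": 1},
    {"dx": 8.2,"dy": -0.5,"dz": -8.2,"wx": 0,"wy": -2.06,"wz": 0,"grip": 1},
  ],
)

```text
t: 1.15
position: [0.4364, 0.1911, 0.2506]
ee_rot: [0.707, -0.038, 0.038, -0.706]
ft_force: [1.2, 0.5, 0.7]
gripper_width: 0.0001
```

```bash
sed -i 's/s\["gripper_width"\].round(4)/round(s["gripper_width"],4)/' go.py
python3 go.py .52 -.03 .25 83.8
```

```text
1.15 [0.4364 0.1911 0.2506] [ 0.2  -0.18  2.03 -0.    1.3  -1.26] 0.0001 [1.21 0.46 0.72]
[ 2.671  0.022 -5.272] [ 0.012  0.004 -0.005]
```

>>> servo_tool(
  series=[
    {"dx": 0.5,"dy": 0,"dz": -1.0,"wx": 0,"wy": 0,"wz": 0,"grip": 1},
    {"dx": 1.0,"dy": 0,"dz": -2.0,"wx": 0,"wy": 0,"wz": 0,"grip": 1},
    {"dx": 1.5,"dy": 0,"dz": -3.0,"wx": 0,"wy": 0,"wz": 0,"grip": 1},
    {"dx": 2.0,"dy": 0,"dz": -4.0,"wx": 0,"wy": 0,"wz": 0,"grip": 1},
    {"dx": 2.4,"dy": 0,"dz": -4.8,"wx": 0,"wy": 0,"wz": 0,"grip": 1},
    {"dx": 2.6,"dy": 0,"dz": -5.2,"wx": 0,"wy": 0,"wz": 0,"grip": 1},
    {"dx": 2.67,"dy": 0,"dz": -5.27,"wx": 0,"wy": 0,"wz": 0,"grip": 1},
    {"dx": 2.67,"dy": 0,"dz": -5.27,"wx": 0,"wy": 0,"wz": 0,"grip": 1},
    {"dx": 2.67,"dy": 0,"dz": -5.27,"wx": 0,"wy": 0,"wz": 0,"grip": 1},
    {"dx": 2.67,"dy": 0,"dz": -5.27,"wx": 0,"wy": 0,"wz": 0,"grip": 1},
  ],
)

```text
t: 2.15
position: [0.5196, -0.0285, 0.2509]
ee_rot: [0.707, -0.038, 0.037, -0.706]
ft_force: [-0.1, -1.0, -0.1]
gripper_width: -0.0002
```

```bash
cat > look.py <<'E'
from h import *
import sys
n=sys.argv[1]
p,M=pose();im=eyes.get_image("wrist");T=np.eye(4);T[:3,:3]=M;T[:3,3]=p;T=T@im["hand_eye"]
P=cloud(im,T)
np.savez(n+".npz",P=P,C=im["color"],T=T,f=K(im))
save(n+".png",im["color"],1.5)
E
python3 look.py w1; python3 go.py .52 -.03 .25 83.8
```

```text
2.2 [ 0.5197 -0.0286  0.2509] [-0.25 -0.07  1.93 -0.    1.28 -1.71] -0.0001 [-0.36  0.6   0.  ]
[ 0.011  0.024 -0.033] [ 0.01   0.018 -0.005]
```

View pics/w1.png

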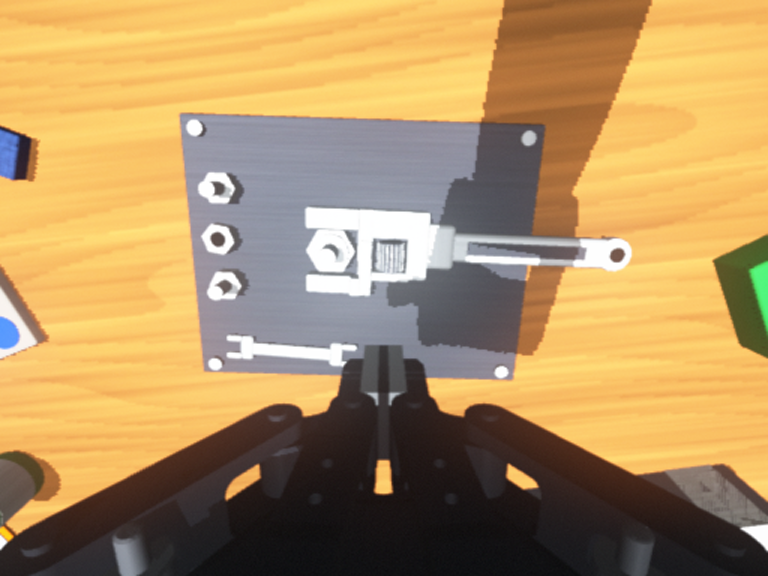

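The wrist view puts the nut at (328,250), the worm at (390,257), the handle end hole at (619,255) and the handle running horizontally. I'll fit these using depth.

Run:
```python
from h import *
d=np.load("w1.npz");P=d["P"];C=d["C"]
px=lambda c,r:P[int(r/1.5),int(c/1.5)].round(4)
print("end",px(605,255),"plate",px(260,310),px(460,320))
def sel(u0,u1,v0,v1,z0,z1):
    Q=P[int(v0/1.5):int(v1/1.5),int(u0/1.5):int(u1/1.5)].reshape(-1,3);return Q[(Q[:,2]>z0)&(Q[:,2]<z1)]
s=sel(300,360,220,280,.057,.075);print("stub",len(s),s.mean(0).round(4),np.ptp(s,0).round(4))
w=sel(365,415,230,280,.038,.047);print("worm",len(w),w.mean(0).round(4),s.min(0),np.ptp(w,0).round(4),w[:,2].max())
h=sel(470,575,225,275,.02,.034);hh=h-h.mean(0);v=np.linalg.svd(hh[:,:2],full_matrices=False)[2][0];print("handle",len(h),h.mean(0).round(4),v,np.degrees(np.arctan2(v[1],v[0])))
g=sel(440,640,225,285,.02,.034);print(np.histogram(g[:,2],10))
for a,b in ((470,500),(500,530),(530,560)):
    q=sel(a,b,225,275,.02,.034);print(q[:,1].mean().round(4),q[:,0].min().round(4),q[:,0].max().round(4))
f=sel(360,430,205,300,.027,.034);print("face",f[:,2].mean(),f.min(0),f.max(0))
# handle line from several slices
e=sel(605,640,235,275,.02,.034);print("endpts",e.min(0),e.max(0))
```

```text
end [0.5426 0.1664 0.0255] plate [ 0.564  -0.1513  0.0125] [0.5947 0.037  0.0121]
stub 136 [ 0.511  -0.0731  0.064 ] [0.0141 0.0148 0.0091]
worm 248 [ 0.5217 -0.0221  0.0405] [ 0.50425309 -0.08072558  0.05718925] [0.026  0.0198 0.0052] 0.043221111864623074
handle 1370 [0.5296 0.0931 0.0262] [0.15843523 0.98736937] 80.8839168367678
(array([ 12,  26,  51,  73, 213, 817, 930, 363,  94,  12]), array([0.02007361, 0.02113451, 0.02219541, 0.02325631, 0.02431721,
       0.02537811, 0.02643901, 0.02749991, 0.02856081, 0.02962171,
       0.03068261]))
0.0603 0.5108 0.5398
0.0864 0.5147 0.5442
0.1126 0.5188 0.5488
face 0.030659457356100518 [ 0.47930568 -0.05278117  0.02705959] [0.55518973 0.01285564 0.03398379]
endpts [0.52773105 0.16497044 0.02035255] [0.5570472  0.1886875  0.02920704]
```

```bash
python3 go.py .5238 -.0095 .048 81.2
```

```text
2.2 [ 0.5197 -0.0286  0.2509] [-0.25 -0.07  1.93 -0.    1.28 -1.71] -0.0001 [-0.36  0.6   0.  ]
[0.055 5.073 0.494] [ 0.01   0.343 -0.004]
```

>>> servo_tool(
  series=[
    {"dx": 0.05,"dy": 0.8,"dz": 0.3,"wx": 0,"wy": 0.2,"wz": 0,"grip": 1},
    {"dx": 0.05,"dy": 1.6,"dz": 0.5,"wx": 0,"wy": 0.34,"wz": 0,"grip": 1},
    {"dx": 0.05,"dy": 2.4,"dz": 0.5,"wx": 0,"wy": 0.34,"wz": 0,"grip": 1},
    {"dx": 0.05,"dy": 3.2,"dz": 0.5,"wx": 0,"wy": 0.34,"wz": 0,"grip": 1},
    {"dx": 0.05,"dy": 3.9,"dz": 0.5,"wx": 0,"wy": 0.34,"wz": 0,"grip": 1},
    {"dx": 0.05,"dy": 4.5,"dz": 0.5,"wx": 0,"wy": 0.34,"wz": 0,"grip": 1},
    {"dx": 0.05,"dy": 4.9,"dz": 0.5,"wx": 0,"wy": 0.34,"wz": 0,"grip": 1},
    {"dx": 0.05,"dy": 5.07,"dz": 0.5,"wx": 0,"wy": 0.34,"wz": 0,"grip": 1},
    {"dx": 0.05,"dy": 5.07,"dz": 0.5,"wx": 0,"wy": 0.34,"wz": 0,"grip": 1},
    {"dx": 0.05,"dy": 5.07,"dz": 0.5,"wx": 0,"wy": 0.34,"wz": 0,"grip": 1},
  ],
)

```text
t: 3.2
position: [0.5244, -0.009, 0.0491]
ee_rot: [0.706, -0.054, 0.054, -0.704]
ft_force: [0.6, -0.0, 0.8]
gripper_width: 0.0003
```

```bash
python3 go.py .5238 -.0095 .041 81.2
```

```text
3.2 [ 0.5244 -0.009   0.0491] [-0.21  0.19  2.06 -0.    0.89 -1.63] 0.0003 [ 0.6  -0.04  0.84]
[-0.012  0.202 -0.014] [0.011 0.007 0.008]
```

Press in small steps and watch the force.

>>> servo_tool(
  series=[
    {"dx": 0,"dy": 0.05,"dz": 0,"wx": 0,"wy": 0,"wz": 0,"grip": 1},
    {"dx": 0,"dy": 0.1,"dz": 0,"wx": 0,"wy": 0,"wz": 0,"grip": 1},
    {"dx": 0,"dy": 0.15,"dz": 0,"wx": 0,"wy": 0,"wz": 0,"grip": 1},
    {"dx": 0,"dy": 0.18,"dz": 0,"wx": 0,"wy": 0,"wz": 0,"grip": 1},
    {"dx": 0,"dy": 0.2,"dz": 0,"wx": 0,"wy": 0,"wz": 0,"grip": 1},
    {"dx": 0,"dy": 0.21,"dz": 0,"wx": 0,"wy": 0,"wz": 0,"grip": 1},
    {"dx": 0,"dy": 0.22,"dz": 0,"wx": 0,"wy": 0,"wz": 0,"grip": 1},
    {"dx": 0,"dy": 0.22,"dz": 0,"wx": 0,"wy": 0,"wz": 0,"grip": 1},
    {"dx": 0,"dy": 0.22,"dz": 0,"wx": 0,"wy": 0,"wz": 0,"grip": 1},
    {"dx": 0,"dy": 0.22,"dz": 0,"wx": 0,"wy": 0,"wz": 0,"grip": 1},
  ],
)

```text
t: 4.2
position: [0.5244, -0.009, 0.0403]
ee_rot: [0.706, -0.054, 0.054, -0.704]
ft_force: [0.2, -0.7, -0.3]
gripper_width: -0.0001
```

>>> servo_tool(
  series=[
    {"dx": 0,"dy": 0.005,"dz": 0,"wx": 0,"wy": 0,"wz": 0,"grip": 1},
    {"dx": 0,"dy": 0.01,"dz": 0,"wx": 0,"wy": 0,"wz": 0,"grip": 1},
    {"dx": 0,"dy": 0.015,"dz": 0,"wx": 0,"wy": 0,"wz": 0,"grip": 1},
    {"dx": 0,"dy": 0.02,"dz": 0,"wx": 0,"wy": 0,"wz": 0,"grip": 1},
    {"dx": 0,"dy": 0.025,"dz": 0,"wx": 0,"wy": 0,"wz": 0,"grip": 1},
    {"dx": 0,"dy": 0.025,"dz": 0,"wx": 0,"wy": 0,"wz": 0,"grip": 1},
    {"dx": 0,"dy": 0.025,"dz": 0,"wx": 0,"wy": 0,"wz": 0,"grip": 1},
    {"dx": 0,"dy": 0.025,"dz": 0,"wx": 0,"wy": 0,"wz": 0,"grip": 1},
    {"dx": 0,"dy": 0.025,"dz": 0,"wx": 0,"wy": 0,"wz": 0,"grip": 1},
    {"dx": 0,"dy": 0.025,"dz": 0,"wx": 0,"wy": 0,"wz": 0,"grip": 1},
  ],
)

```text
t: 5.2
position: [0.5244, -0.0091, 0.0393]
ee_rot: [0.706, -0.054, 0.054, -0.704]
ft_force: [-0.5, 0.4, 0.6]
gripper_width: -0.0002
```

>>> servo_tool(
  series=[
    {"dx": 0,"dy": -0.03,"dz": 0,"wx": 0,"wy": 0,"wz": 0,"grip": 1},
    {"dx": 0,"dy": -0.05,"dz": -0.03,"wx": 0,"wy": 0,"wz": 0,"grip": 1},
    {"dx": 0,"dy": -0.05,"dz": -0.06,"wx": 0,"wy": 0,"wz": 0,"grip": 1},
    {"dx": 0,"dy": -0.05,"dz": -0.1,"wx": 0,"wy": 0,"wz": 0,"grip": 1},
    {"dx": 0,"dy": -0.05,"dz": -0.1,"wx": 0,"wy": 0,"wz": 0,"grip": 1},
    {"dx": 0,"dy": -0.04,"dz": -0.1,"wx": 0,"wy": 0,"wz": 0,"grip": 1},
    {"dx": 0,"dy": -0.03,"dz": -0.1,"wx": 0,"wy": 0,"wz": 0,"grip": 1},
    {"dx": 0,"dy": -0.03,"dz": -0.1,"wx": 0,"wy": 0,"wz": 0,"grip": 1},
    {"dx": 0,"dy": -0.03,"dz": -0.1,"wx": 0,"wy": 0,"wz": 0,"grip": 1},
    {"dx": 0,"dy": -0.03,"dz": -0.1,"wx": 0,"wy": 0,"wz": 0,"grip": 1},
  ],
)

```text
t: 6.2
position: [0.5238, -0.0129, 0.0405]
ee_rot: [0.706, -0.054, 0.054, -0.705]
ft_force: [0.0, -0.3, 0.1]
gripper_width: -0.0002
```

>>> servo_tool(
  series=[
    {"dx": 0,"dy": 0.005,"dz": 0,"wx": 0,"wy": 0,"wz": 0,"grip": 1},
    {"dx": 0,"dy": 0.01,"dz": 0,"wx": 0,"wy": 0,"wz": 0,"grip": 1},
    {"dx": 0,"dy": 0.015,"dz": 0,"wx": 0,"wy": 0,"wz": 0,"grip": 1},
    {"dx": 0,"dy": 0.02,"dz": 0,"wx": 0,"wy": 0,"wz": 0,"grip": 1},
    {"dx": 0,"dy": 0.025,"dz": 0,"wx": 0,"wy": 0,"wz": 0,"grip": 1},
    {"dx": 0,"dy": 0.03,"dz": 0,"wx": 0,"wy": 0,"wz": 0,"grip": 1},
    {"dx": 0,"dy": 0.03,"dz": 0,"wx": 0,"wy": 0,"wz": 0,"grip": 1},
    {"dx": 0,"dy": 0.03,"dz": 0,"wx": 0,"wy": 0,"wz": 0,"grip": 1},
    {"dx": 0,"dy": 0.03,"dz": 0,"wx": 0,"wy": 0,"wz": 0,"grip": 1},
    {"dx": 0,"dy": 0.03,"dz": 0,"wx": 0,"wy": 0,"wz": 0,"grip": 1},
  ],
)

```text
t: 7.2
position: [0.5239, -0.013, 0.04]
ee_rot: [0.706, -0.054, 0.054, -0.704]
ft_force: [-2.5, 0.4, 5.6]
gripper_width: -0.0003
```

>>> servo_tool(
  series=[
    {"dx": 0,"dy": 0.03,"dz": 0,"wx": 0,"wy": 0,"wz": 0,"grip": 1},
    {"dx": 0,"dy": 0.038,"dz": 0,"wx": 0,"wy": 0,"wz": 0,"grip": 1},
    {"dx": 0,"dy": 0.038,"dz": -0.07,"wx": 0,"wy": 0,"wz": 0,"grip": 1},
    {"dx": 0,"dy": 0.038,"dz": -0.14,"wx": 0,"wy": 0,"wz": 0,"grip": 1},
    {"dx": 0,"dy": 0.038,"dz": -0.21,"wx": 0,"wy": 0,"wz": 0,"grip": 1},
    {"dx": 0,"dy": 0.038,"dz": -0.28,"wx": 0,"wy": 0,"wz": 0,"grip": 1},
    {"dx": 0,"dy": 0.038,"dz": -0.35,"wx": 0,"wy": 0,"wz": 0,"grip": 1},
    {"dx": 0,"dy": 0.038,"dz": -0.41,"wx": 0,"wy": 0,"wz": 0,"grip": 1},
    {"dx": 0,"dy": 0.038,"dz": -0.46,"wx": 0,"wy": 0,"wz": 0,"grip": 1},
    {"dx": 0,"dy": 0.038,"dz": -0.46,"wx": 0,"wy": 0,"wz": 0,"grip": 1},
  ],
)

```text
t: 8.2
position: [0.522, -0.0294, 0.0407]
ee_rot: [-0.704, 0.054, -0.055, 0.706]
ft_force: [-3.2, 7.9, 13.8]
gripper_width: 0.0002
```

>>> servo_tool(
  series=[
    {"dx": 0,"dy": 0.05,"dz": -0.08,"wx": 0,"wy": 0,"wz": 0,"grip": 1},
    {"dx": 0,"dy": 0.05,"dz": -0.13,"wx": 0,"wy": 0,"wz": 0,"grip": 1},
    {"dx": 0,"dy": 0.045,"dz": -0.18,"wx": 0,"wy": 0,"wz": 0,"grip": 1},
    {"dx": 0,"dy": -0.1,"dz": -0.18,"wx": 0,"wy": 0,"wz": 0,"grip": 1},
    {"dx": 0,"dy": -0.3,"dz": -0.1,"wx": 0,"wy": 0,"wz": 0,"grip": 1},
    {"dx": 0,"dy": -0.3,"dz": 0.1,"wx": 0,"wy": 0,"wz": 0,"grip": 1},
    {"dx": 0,"dy": -0.3,"dz": 0.3,"wx": 0,"wy": 0,"wz": 0,"grip": 1},
    {"dx": 0,"dy": -0.15,"dz": 0.42,"wx": 0,"wy": 0,"wz": 0,"grip": 1},
    {"dx": 0,"dy": 0,"dz": 0.42,"wx": 0,"wy": 0,"wz": 0,"grip": 1},
    {"dx": 0,"dy": 0.04,"dz": 0.42,"wx": 0,"wy": 0,"wz": 0,"grip": 1},
  ],
)

```text
t: 9.2
position: [0.5246, -0.0119, 0.0391]
ee_rot: [-0.704, 0.054, -0.055, 0.706]
ft_force: [-4.5, 3.9, 11.2]
gripper_width: 0.0
```

>>> servo_tool(
  series=[
    {"dx": 0,"dy": 0.015,"dz": 0,"wx": 0,"wy": 0,"wz": 0,"grip": 1},
    {"dx": 0,"dy": 0.015,"dz": -0.05,"wx": 0,"wy": 0,"wz": 0,"grip": 1},
    {"dx": 0,"dy": 0.015,"dz": -0.11,"wx": 0,"wy": 0,"wz": 0,"grip": 1},
    {"dx": 0,"dy": 0.015,"dz": -0.17,"wx": 0,"wy": 0,"wz": 0,"grip": 1},
    {"dx": 0,"dy": 0.015,"dz": -0.23,"wx": 0,"wy": 0,"wz": 0,"grip": 1},
    {"dx": 0,"dy": 0.015,"dz": -0.29,"wx": 0,"wy": 0,"wz": 0,"grip": 1},
    {"dx": 0,"dy": 0.015,"dz": -0.35,"wx": 0,"wy": 0,"wz": 0,"grip": 1},
    {"dx": 0,"dy": 0.015,"dz": -0.41,"wx": 0,"wy": 0,"wz": 0,"grip": 1},
    {"dx": 0,"dy": 0.015,"dz": -0.47,"wx": 0,"wy": 0,"wz": 0,"grip": 1},
    {"dx": 0,"dy": 0.015,"dz": -0.52,"wx": 0,"wy": 0,"wz": 0,"grip": 1},
  ],
)

```text
t: 10.2
position: [0.5239, -0.0317, 0.0406]
ee_rot: [-0.703, 0.053, -0.057, 0.707]
ft_force: [0.7, 3.8, 7.9]
gripper_width: -0.0003
```

>>> servo_tool(
  series=[
    {"dx": 0,"dy": -0.3,"dz": 0,"wx": 0,"wy": 0,"wz": 0,"grip": 1},
    {"dx": 0,"dy": -0.9,"dz": 0,"wx": 0,"wy": 0,"wz": 0,"grip": 1},
    {"dx": -0.2,"dy": -1.7,"dz": 0,"wx": 0,"wy": 0,"wz": 0,"grip": 1},
    {"dx": -0.4,"dy": -2.5,"dz": 0,"wx": 0,"wy": 0,"wz": 0,"grip": 1},
    {"dx": -0.6,"dy": -3.0,"dz": 0,"wx": 0,"wy": 0,"wz": 0,"grip": 1},
    {"dx": -0.6,"dy": -3.0,"dz": 0,"wx": 0,"wy": 0,"wz": 0,"grip": 1},
    {"dx": -0.6,"dy": -3.0,"dz": 0,"wx": 0,"wy": 0,"wz": 0,"grip": 1},
    {"dx": -0.6,"dy": -3.0,"dz": 0,"wx": 0,"wy": 0,"wz": 0,"grip": 1},
    {"dx": -0.6,"dy": -3.0,"dz": 0,"wx": 0,"wy": 0,"wz": 0,"grip": 1},
    {"dx": -0.6,"dy": -3.0,"dz": 0,"wx": 0,"wy": 0,"wz": 0,"grip": 1},
  ],
)

```text
t: 11.2
position: [0.499, -0.0285, 0.159]
ee_rot: [-0.703, 0.054, -0.056, 0.707]
ft_force: [-0.5, -0.3, -0.7]
gripper_width: 0.0001
```

```bash
python3 look.py w2
python3 - <<'E'
from h import *
c=lambda n,s:cv2.resize(n,None,fx=s,fy=s,interpolation=cv2.INTER_CUBIC)
a=np.load("w1.npz")["C"][130:205,190:300];b=np.load("w2.npz")["C"]
save("w2c.png",np.hstack([c(b,1.1)[:420],np.vstack([c(a,2),np.zeros((270,220,3),np.uint8)])]))
E
python3 go.py .49 .1 .1 81
```

```text
11.25 [ 0.4991 -0.0286  0.1593] [-0.26 -0.03  2.07  0.01  1.11 -1.68] 0.0001 [-0.09 -0.07  0.34]
[-0.727  1.502  3.13 ] [-0.048  0.013  0.02 ]
```

View pics/w2c.png

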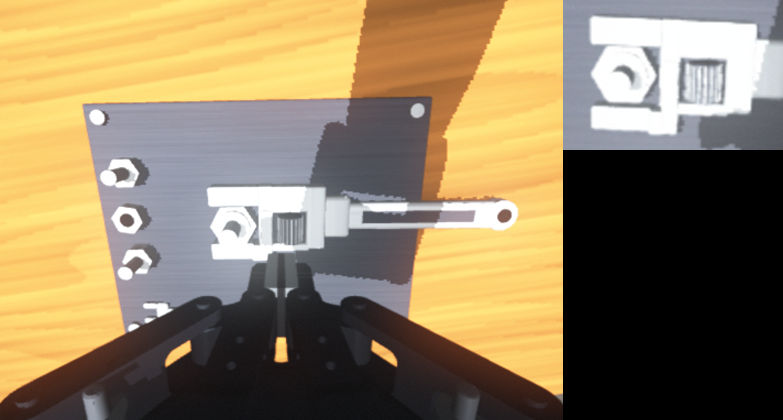

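The moving jaw, lower in the image at about (235,250), now meets the nut, where there was a visible gap before. I'll zoom in to check it and measure the wrench angle.

```bash
cat > wr.py <<'E'
from h import *
import sys
P=np.load(sys.argv[1]+".npz")["P"].reshape(-1,3)
x0,x1,y0,y1=map(float,sys.argv[2:6])  # handle search box
s=P[(P[:,2]>.057)&(P[:,2]<.068)&(np.hypot(P[:,0]-.511,P[:,1]+.073)<.02)];print("stub",len(s),s.mean(0).round(4))
h=P[(P[:,2]>.0215)&(P[:,2]<.029)&(P[:,0]>x0)&(P[:,0]<x1)&(P[:,1]>y0)&(P[:,1]<y1)]
b=np.linspace(y0,y1,9)
c=[(np.percentile(q[:,0],2)/2+np.percentile(q[:,0],98)/2,q[:,1].mean(),np.percentile(q[:,0],2)) for q in (h[(h[:,1]>i)&(h[:,1]<j)] for i,j in zip(b,b[1:])) if len(q)>20]
c=np.array(c);print(c.round(4).tolist());k=np.polyfit(c[:,1],c[:,0],1);print("angle deg of handle from +y toward +x",np.degrees(np.arctan(k[0])),"perp offset of stub",(k[0]*-.073+k[1]-.511)*np.cos(np.arctan(k[0])))
E
python3 wr.py w1 .49 .57 .05 .145; python3 wr.py w2 .49 .57 .05 .145
python3 - <<'E'
from h import *
a=np.load("w1.npz")["C"][130:205,190:300];b=np.load("w2.npz")["C"][155:245,180:310]
c=lambda n:cv2.resize(n,(520,int(520*n.shape[0]/n.shape[1])),interpolation=cv2.INTER_CUBIC)
g=lambda n:(255*(c(n)/255.)**2.2).astype(np.uint8)
o=np.vstack([g(a)[:250],g(b)[:345]]);save("w2d.png",o)
E
```

```text
stub 136 [ 0.511  -0.0731  0.064 ]
[[0.5246, 0.056, 0.5124], [0.5266, 0.0678, 0.5138], [0.528, 0.0797, 0.5157], [0.5296, 0.0915, 0.5174], [0.5317, 0.1034, 0.519], [0.5333, 0.1153, 0.521], [0.5357, 0.1273, 0.5228], [0.537, 0.139, 0.5244]]
angle deg of handle from +y toward +x 8.582066974452971 perp offset of stub -0.005857281223636408
stub 248 [ 0.5106 -0.073   0.0638]
[[0.524, 0.0559, 0.5119], [0.5258, 0.0677, 0.5137], [0.5278, 0.0797, 0.5155], [0.5295, 0.0915, 0.5169], [0.5314, 0.1034, 0.5186], [0.5331, 0.1154, 0.5204], [0.5343, 0.1272, 0.5223], [0.5362, 0.139, 0.5241]]
angle deg of handle from +y toward +x 8.31791133569523 perp offset of stub -0.005601530279789919
```

View pics/w2d.png

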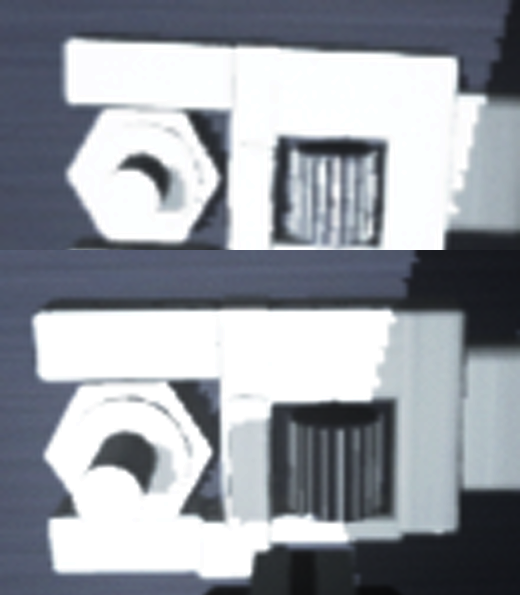

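The zoom shows the lower jaw flush on the nut's flat. Next I'll position beside the handle.

```bash
python3 go.py .491 .108 .018 81.6
```

```text
11.25 [ 0.4991 -0.0286  0.1593] [-0.26 -0.03  2.07  0.01  1.11 -1.68] 0.0001 [-0.09 -0.07  0.34]
[-0.739  3.553  3.318] [-0.048 -0.062  0.02 ]
```

>>> servo_tool(
  series=[
    {"dx": -0.3,"dy": 0,"dz": 0.9,"wx": -0.05,"wy": -0.06,"wz": 0.02,"grip": 1},
    {"dx": -0.6,"dy": 0.3,"dz": 1.8,"wx": -0.05,"wy": -0.06,"wz": 0.02,"grip": 1},
    {"dx": -0.74,"dy": 0.8,"dz": 2.7,"wx": -0.05,"wy": -0.06,"wz": 0.02,"grip": 1},
    {"dx": -0.74,"dy": 1.5,"dz": 3.3,"wx": -0.05,"wy": -0.06,"wz": 0.02,"grip": 1},
    {"dx": -0.74,"dy": 2.2,"dz": 3.32,"wx": -0.05,"wy": -0.06,"wz": 0.02,"grip": 1},
    {"dx": -0.74,"dy": 2.8,"dz": 3.32,"wx": -0.05,"wy": -0.06,"wz": 0.02,"grip": 1},
    {"dx": -0.74,"dy": 3.3,"dz": 3.32,"wx": -0.05,"wy": -0.06,"wz": 0.02,"grip": 1},
    {"dx": -0.74,"dy": 3.5,"dz": 3.32,"wx": -0.05,"wy": -0.06,"wz": 0.02,"grip": 1},
    {"dx": -0.74,"dy": 3.55,"dz": 3.32,"wx": -0.05,"wy": -0.06,"wz": 0.02,"grip": 1},
    {"dx": -0.74,"dy": 3.55,"dz": 3.32,"wx": -0.05,"wy": -0.06,"wz": 0.02,"grip": 1},
  ],
)

```text
t: 12.25
position: [0.4914, 0.108, 0.0185]
ee_rot: [0.705, -0.052, 0.052, -0.705]
ft_force: [0.9, -0.9, -0.2]
gripper_width: 0.0002
```

```bash
cat > arc.py <<'E'
from h import *
import sys
# arc about the nut: TCP at wrench (-180,-30) for handle angles a (deg from +y toward +x), now vs target list
c=np.array([.5108,-.073]);s=robot.observe();print(s["t"],s["position"].round(4),s["ft_force"].round(1))
for a in map(float,sys.argv[1:]):
    t=np.radians(a);u=np.array([np.sin(t),np.cos(t)]);v=np.array([np.cos(t),-np.sin(t)])
    p=c+.18*u-.030*v;zz=np.r_[u,0];Rt=np.stack([np.cross([0,0,-1],zz),[0,0,-1],zz],1)
    d,w=cmd([*p,.018],Rt);print(a,p.round(4),d.round(2),w.round(2))
E
python3 arc.py 8.4 13 18 23 28 33 38 43.4
```

```text
12.25 [0.4914 0.108  0.0185] [ 0.9 -0.9 -0.2]
8.4 [0.5074 0.1095] [0.39 0.01 0.09] [ 0. -0.  0.]
13.0 [0.5221 0.1091] [0.75 0.01 0.14] [0.   0.57 0.  ]
18.0 [0.5379 0.1075] [1.15 0.01 0.16] [0.  1.2 0. ]
23.0 [0.5535 0.1044] [1.55 0.01 0.14] [0.   1.82 0.  ]
28.0 [0.5688 0.1   ] [1.94 0.01 0.08] [0.   2.45 0.  ]
33.0 [0.5837 0.0943] [ 2.33  0.01 -0.  ] [0.   3.07 0.  ]
38.0 [0.598  0.0873] [ 2.71  0.01 -0.12] [0.  3.7 0. ]
43.4 [0.6127 0.0784] [ 3.11  0.01 -0.29] [0.   4.37 0.  ]
```

>>> servo_tool(
  series=[
    {"dx": 0.2,"dy": 0.01,"dz": 0.06,"wx": 0,"wy": 0,"wz": 0,"grip": 1},
    {"dx": 0.39,"dy": 0.01,"dz": 0.09,"wx": 0,"wy": 0,"wz": 0,"grip": 1},
    {"dx": 0.57,"dy": 0.01,"dz": 0.12,"wx": 0,"wy": 0.28,"wz": 0,"grip": 1},
    {"dx": 0.75,"dy": 0.01,"dz": 0.14,"wx": 0,"wy": 0.57,"wz": 0,"grip": 1},
    {"dx": 0.95,"dy": 0.01,"dz": 0.15,"wx": 0,"wy": 0.88,"wz": 0,"grip": 1},
    {"dx": 1.15,"dy": 0.01,"dz": 0.16,"wx": 0,"wy": 1.2,"wz": 0,"grip": 1},
    {"dx": 1.35,"dy": 0.01,"dz": 0.15,"wx": 0,"wy": 1.51,"wz": 0,"grip": 1},
    {"dx": 1.55,"dy": 0.01,"dz": 0.14,"wx": 0,"wy": 1.82,"wz": 0,"grip": 1},
    {"dx": 1.75,"dy": 0.01,"dz": 0.11,"wx": 0,"wy": 2.14,"wz": 0,"grip": 1},
    {"dx": 1.75,"dy": 0.01,"dz": 0.11,"wx": 0,"wy": 2.14,"wz": 0,"grip": 1},
  ],
)

```text
t: 13.25
position: [0.563, 0.102, 0.019]
ee_rot: [-0.689, 0.156, -0.157, 0.69]
ft_force: [0.7, 0.2, -0.5]
gripper_width: 0.0001
```

```bash
python3 look.py w3; python3 wr.py w3 .51 .62 .02 .15; python3 arc.py 25.5 30 35 38 41 43.4
```

```text
stub 0 [nan nan nan]
[[0.5431, 0.0276, 0.5294], [0.5506, 0.0434, 0.5451], [0.5561, 0.0593, 0.5523], [0.5631, 0.0738, 0.5599], [0.5524, 0.0969, 0.5507], [0.5686, 0.1106, 0.5511], [0.5871, 0.1235, 0.5834], [0.6008, 0.1439, 0.5919]]
angle deg of handle from +y toward +x 23.407127015706184 perp offset of stub -0.012967869361393752
13.3 [0.5627 0.102  0.0188] [-0.6 -0.6 -0.2]
25.5 [0.5612 0.1024] [-0.04  0.02 -0.01] [-0.01 -0.    0.02]
30.0 [0.5748 0.0979] [0.32 0.02 0.04] [-0.01  0.56  0.02]
35.0 [0.5895 0.0917] [0.72 0.02 0.06] [-0.01  1.19  0.02]
38.0 [0.598  0.0873] [0.96 0.02 0.05] [-0.01  1.56  0.02]
41.0 [0.6062 0.0825] [1.19 0.02 0.03] [-0.01  1.94  0.02]
43.4 [0.6127 0.0784] [1.38 0.02 0.01] [-0.01  2.24  0.02]wr.py:5: RuntimeWarning: Mean of empty slice.
  s=P[(P[:,2]>.057)&(P[:,2]<.068)&(np.hypot(P[:,0]-.511,P[:,1]+.073)<.02)];print("stub",len(s),s.mean(0).round(4))
  ret = um.true_divide(
```

View pics/w3.png

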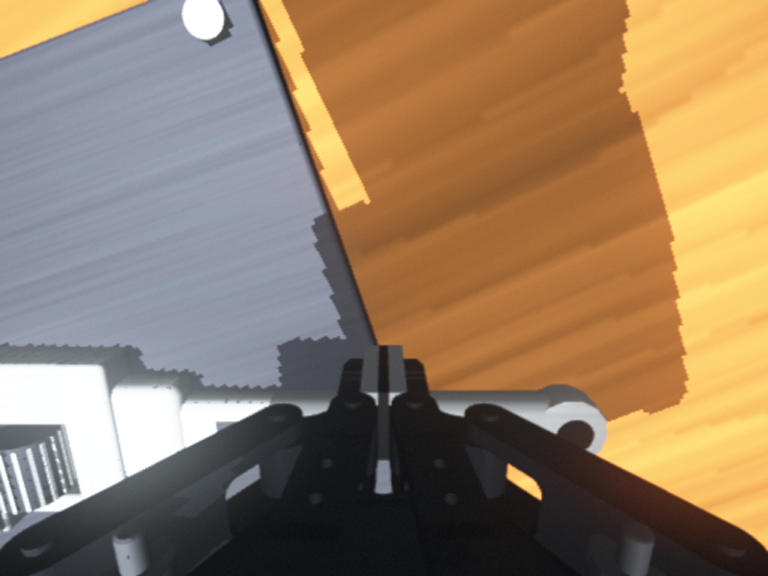

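>>> servo_tool(
  series=[
    {"dx": 0.08,"dy": 0.02,"dz": 0.01,"wx": 0,"wy": 0.14,"wz": 0,"grip": 1},
    {"dx": 0.2,"dy": 0.02,"dz": 0.03,"wx": 0,"wy": 0.35,"wz": 0,"grip": 1},
    {"dx": 0.32,"dy": 0.02,"dz": 0.04,"wx": 0,"wy": 0.56,"wz": 0,"grip": 1},
    {"dx": 0.45,"dy": 0.02,"dz": 0.05,"wx": 0,"wy": 0.77,"wz": 0,"grip": 1},
    {"dx": 0.58,"dy": 0.02,"dz": 0.06,"wx": 0,"wy": 0.98,"wz": 0,"grip": 1},
    {"dx": 0.72,"dy": 0.02,"dz": 0.06,"wx": 0,"wy": 1.19,"wz": 0,"grip": 1},
    {"dx": 0.84,"dy": 0.02,"dz": 0.06,"wx": 0,"wy": 1.38,"wz": 0,"grip": 1},
    {"dx": 0.94,"dy": 0.02,"dz": 0.05,"wx": 0,"wy": 1.54,"wz": 0,"grip": 1},
    {"dx": 1.04,"dy": 0.02,"dz": 0.04,"wx": 0,"wy": 1.7,"wz": 0,"grip": 1},
    {"dx": 1.08,"dy": 0.02,"dz": 0.04,"wx": 0,"wy": 1.75,"wz": 0,"grip": 1},
  ],
)

```text
t: 14.3
position: [0.6031, 0.0847, 0.0181]
ee_rot: [-0.665, 0.238, -0.241, 0.666]
ft_force: [-2.0, 3.2, 3.9]
gripper_width: -0.0
```

```bash
cat > sc.py <<'E'
from h import *
import sys
n=sys.argv[1]
for cam in ("scene","side"):
    im=eyes.get_image(cam);P=cloud(im,im["world_from_camera"]);np.savez(n+cam+".npz",P=P,C=im["color"])
    save(n+cam+".png",im["color"][120:330,90:450],2)
E
python3 sc.py a1
python3 - <<'E'
from h import *
d0=np.load("s0.npz")
def ang(P,lab):
    P=P.reshape(-1,3);c=np.array([.5115,-.074])
    q=P[(P[:,2]>.0215)&(P[:,2]<.031)];r=q[:,:2]-c;R_=np.hypot(*r.T);a=np.degrees(np.arctan2(r[:,0],r[:,1]))
    m=(R_>.235)&(R_<.272)&(a>-20)&(a<70); print(lab,m.sum(),"end angle",np.median(a[m]).round(2),np.percentile(a[m],[5,95]).round(1),"rmax",R_[m].max())
for n,l in (("a","scene"),("b","side")):
    im={k[:-1]:d0[k] for k in d0.files if k.endswith(n)}
    ang(cloud(im,im["world_from_camera"]),"before "+l); ang(np.load("a1"+l+".npz")["P"],"now "+l)
E
python3 arc.py 38 40 42 43.4 45
```

```text
before scene 380 end angle 7.61 [ 4.5 10.1] rmax 0.26419947184753234
now scene 524 end angle 38.39 [35.4 41. ] rmax 0.2637992962811598
before side 91 end angle 6.82 [4.  9.6] rmax 0.26081958247673115
now side 106 end angle 38.28 [35.4 41. ] rmax 0.262700189280906
14.4 [0.6031 0.0846 0.0182] [-1.1  1.1  1.4]
38.0 [0.598  0.0873] [-0.14  0.   -0.03] [-0.02 -0.19  0.03]
40.0 [0.6035 0.0842] [ 0.02  0.   -0.  ] [-0.02  0.06  0.03]
42.0 [0.6089 0.0808] [0.17 0.01 0.02] [-0.02  0.31  0.03]
43.4 [0.6127 0.0784] [0.28 0.01 0.03] [-0.02  0.48  0.03]
45.0 [0.6169 0.0755] [0.41 0.01 0.04] [-0.02  0.68  0.03]
```

View pics/a1scene.png

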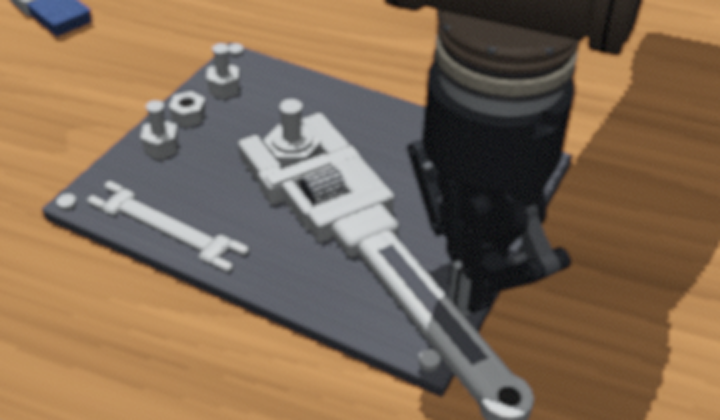

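The wrench has turned about 31°, still on the nut, with the tip at (465,290) against the handle. I'll push about 4.5° further, then back off.

>>> servo_tool(
  series=[
    {"dx": 0.08,"dy": 0,"dz": 0.01,"wx": 0,"wy": 0.15,"wz": 0,"grip": 1},
    {"dx": 0.16,"dy": 0,"dz": 0.02,"wx": 0,"wy": 0.28,"wz": 0,"grip": 1},
    {"dx": 0.24,"dy": 0,"dz": 0.03,"wx": 0,"wy": 0.4,"wz": 0,"grip": 1},
    {"dx": 0.31,"dy": 0,"dz": 0.03,"wx": 0,"wy": 0.5,"wz": 0,"grip": 1},
    {"dx": 0.37,"dy": 0,"dz": 0.03,"wx": 0,"wy": 0.6,"wz": 0,"grip": 1},
    {"dx": 0.37,"dy": 0,"dz": 0.03,"wx": 0,"wy": 0.6,"wz": 0,"grip": 1},
    {"dx": 0.25,"dy": 0,"dz": 0.03,"wx": 0,"wy": 0.6,"wz": 0,"grip": 1},
    {"dx": 0,"dy": 0,"dz": 0,"wx": 0,"wy": 0.6,"wz": 0,"grip": 1},
    {"dx": -0.4,"dy": -0.3,"dz": 0,"wx": 0,"wy": 0.6,"wz": 0,"grip": 1},
    {"dx": -0.6,"dy": -1.0,"dz": 0,"wx": 0,"wy": 0.6,"wz": 0,"grip": 1},
  ],
)

```text
t: 15.4
position: [0.5803, 0.1004, 0.0552]
ee_rot: [0.656, -0.267, 0.266, -0.654]
ft_force: [-0.5, 0.6, 0.3]
gripper_width: 0.0002
```

>>> servo_tool(
  series=[
    {"dx": 0,"dy": -0.8,"dz": 0,"wx": 0,"wy": 0,"wz": 0,"grip": 1},
    {"dx": 0,"dy": -1.6,"dz": 0,"wx": 0,"wy": 0,"wz": 0,"grip": 1},
    {"dx": 0,"dy": -2.4,"dz": 0,"wx": 0,"wy": 0,"wz": 0,"grip": 1},
    {"dx": 0,"dy": -3.2,"dz": -0.6,"wx": 0,"wy": 0,"wz": 0,"grip": 1},
    {"dx": 0,"dy": -4.0,"dz": -1.2,"wx": 0,"wy": 0,"wz": 0,"grip": 1},
    {"dx": 0,"dy": -4.5,"dz": -1.8,"wx": 0,"wy": 0,"wz": 0,"grip": 1},
    {"dx": 0,"dy": -4.5,"dz": -2.0,"wx": 0,"wy": 0,"wz": 0,"grip": 1},
    {"dx": 0,"dy": -4.5,"dz": -2.0,"wx": 0,"wy": 0,"wz": 0,"grip": 1},
    {"dx": 0,"dy": -4.5,"dz": -2.0,"wx": 0,"wy": 0,"wz": 0,"grip": 1},
    {"dx": 0,"dy": -4.5,"dz": -2.0,"wx": 0,"wy": 0,"wz": 0,"grip": 1},
  ],
)

```text
t: 16.4
position: [0.5246, 0.0438, 0.2335]
ee_rot: [0.656, -0.268, 0.264, -0.654]
ft_force: [0.4, -0.8, -0.7]
gripper_width: 0.0002
```

```bash
python3 sc.py a2; python3 look.py w4
cat > ang.py <<'E'
from h import *
import sys
def ang(P,lab,c=(.5115,-.074)):
    P=P.reshape(-1,3)
    q=P[(P[:,2]>.0215)&(P[:,2]<.031)];r=q[:,:2]-np.array(c);R_=np.hypot(*r.T);a=np.degrees(np.arctan2(r[:,0],r[:,1]))
    m=(R_>.235)&(R_<.272)&(a>-20)&(a<70); print(lab,m.sum(),"end angle",np.median(a[m]).round(2),np.percentile(a[m],[5,95]).round(1))
for l in sys.argv[1:]: ang(np.load(l+".npz")["P"],l)
E
python3 ang.py a2scene a2side w1 w2 w4
python3 - <<'E'
from h import *
o=np.hstack([np.load("w4.npz")["C"],np.load("a2side.npz")["C"][170:330,130:330].repeat(2,0).repeat(2,1)[:384,:270] if 0 else np.zeros((384,0,3),np.uint8)])
save("w4b.png",o,1.5)
E
```

```text
a2scene 543 end angle 43.34 [40.4 46. ]
a2side 108 end angle 43.08 [40.1 45.9]
w1 425 end angle 6.94 [4.2 9.8]
w2 685 end angle 6.8 [4.  9.7]
w4 419 end angle 42.66 [39.9 45.6]
```

View pics/w4b.png

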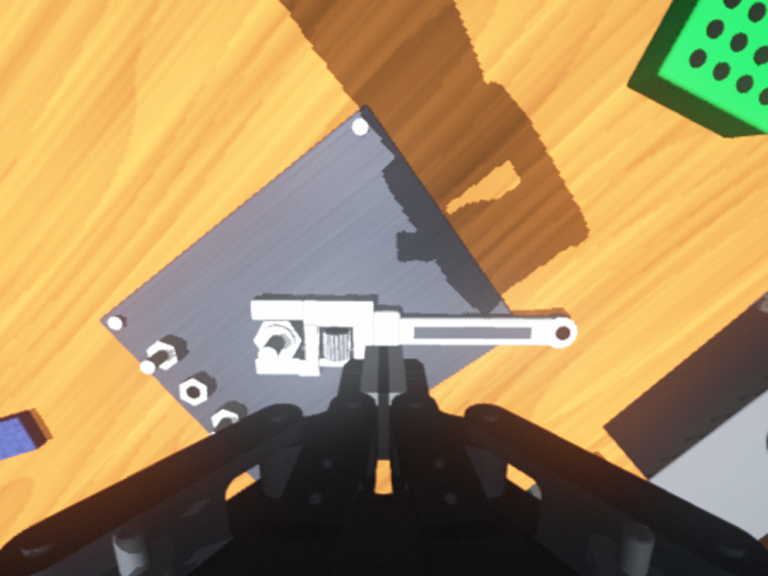

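The wrench has turned about 36° (36 scene, 36 side, 35.7 wrist) and the robot is clear of it. One last zoom to check the fit on the nut.

Run:
```python
from h import *
b=np.load("w4.npz")["C"][190:256,160:262];a=np.load("a2scene.npz")["C"][165:245,205:295]
c=lambda n,w:cv2.resize(n,(w,int(w*n.shape[0]/n.shape[1])),interpolation=cv2.INTER_CUBIC)
x=(255*(c(b,400)/255.)**2.2).astype(np.uint8);y=c(a,380);h=min(len(x),len(y));save("z.png",np.hstack([x[:h],y[:h]]))
```

```text
(no output)
```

View pics/z.png

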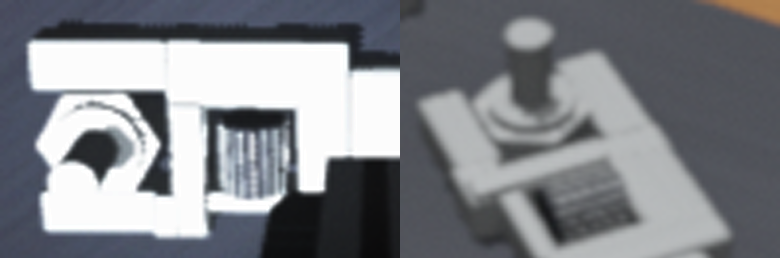

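Both jaws lie flush on the nut's flats, with no gap on either side. Handing in.

```bash
python3 -c "
from station import robot
print(robot.hand_in())"
```

```text
the job is handed in; nothing more can be done
None
```

I closed the jaw on the nut by stroking the worm twice with the shut fingertips. I then pushed the handle clockwise in an arc, backed off and handed in at about 16.6 s.

- **Jaw:** the worm strokes were read at about 8–14 N. I judged that the tip slipped on the second one from its long travel, which I did not measure directly. The last zoomed views show both jaws flush on the nut's flats with no visible gap. Snugness is judged only by eye, because a gap of under about 1 mm could be hidden by the viewing angle.
- **Turn:** the handle ended about 36° from its start, by the scene camera (35.7°), the side camera (36.3°) and the wrist camera (35.7°). I measured the wrench, not the nut, so the nut may have turned slightly less if there was any slack. In the picture the flats look parallel to the jaws.
- **Clearance:** the arm stood clear of everything, 0.23 m up, with force readings under 1 N.

The first presses missed the worm, because the fingertips are narrower than I assumed. I started the strokes about 9 mm before the worm's axis instead of 14 mm. A sideways force of up to 4.5 N also showed while pressing; I did not find its cause.

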